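# Take the work lantern off its safety hook and dock it

## Task

Take the work lantern off its safety hook: push its wire handle back against the sprung keeper until the handle is clear of the hook's nose, then lift it out, without wrenching the hook and without touching hook or keeper with the gripper. Then set the lantern down gently in the charging dock, upright and fully home, let go, and leave the mug, spool, meter and bottle where they are.

Things in the scene. Friction and masses are not known exactly. Their poses are not given: they have to be found in the camera images.
- lantern: Grey box-shaped work lantern, 100 mm deep (x), 56 mm wide (y), 85 mm tall, about 0.4 kg, with a rigid upright wire handle on top. Hangs on the hook at the start, its axes nearly along the hook's. Origin: centre of its underside; z up; -x is the white lens face.
- lantern_grip (a point): Where to grip, across the two flat sides (56 mm): inside the box, 30 mm in front (-x) of its middle, 55 mm above its underside. Handle and hook stand above the box, so tilt the tool 30 to 40 degrees, coming from the front and above. It lies off the centre of mass: grip firmly (60 N is enough). Axes as the lantern's.
- lantern_bar (a point): Centre of the handle's cross bar, 155 mm above the lantern's underside (70 mm above the box top). The handle is an upside-down U of 8 mm wire in the mid plane x = 0: bar along y, legs at y -26 and +26 mm. Axes as the lantern's.
- hook: Fixed steel hook on a stand. Origin on the table straight below the bar's resting place; -x front (the side away from the robot), +x back, z up. Hook 23 mm wide in y. In this frame, mm: rails x -16 to 53, z 185 to 195; front wall x -16 to -8; shank front face x 41; arm behind it z 261 to 283, from x 41 to 97, then along +y to the post, 24 square at x 85, y 75, on a base plate 80 x 60, 12 thick.
- hook_saddle (a point): Point on top of the rails, 195 mm above the table, where the handle bar rests at the start (bar centre 4 mm above it, 0 to 3 mm before it). Push the bar back until its centre is 11 to 30 mm behind (+x of) this point, about 18 mm is good; then lift it 28 to 48 mm (over the nose, before the box top meets the rails), then bring it forward 60 mm or more. Axes as the hook's.
- hook_nose (a point): Rear end of the nose, on its top: 6 mm behind and 22 mm above the saddle point. The nose is 8 mm thick and covers the bar from the front wall to here, so the bar cannot be lifted straight up. Axes as the hook's.
- keeper (a joint): Angle of the sprung keeper (rad): 0 closed, up to 0.6 as it is pushed back (+x). A dark steel leaf, 12 x 3 mm, hinged before the shank 35.5 mm behind and 58 mm above the saddle point, slanting forward and down to just behind the bar. The bar must push it with about 1 N at first, 2 to 3 N when clear of the nose (about 0.2 rad); it springs closed by itself.
- dock: Fixed black charging dock, 140 x 96 mm base. Origin: centre of its underside on the table; z up. Upright pocket 106 mm along x, 62 mm along y (the lantern's 100 x 56 base fits either way round); pocket floor 12 mm above the table, straight walls up to 30 mm, above them a flared mouth up to 39 mm, reaching 63 mm (x) and 41 mm (y) from the centre.
- dock_floor (a point): Centre of the dock's pocket floor, 12 mm above the table: the lantern's origin belongs here; axes as the dock's.
- mug: White mug, 80 mm across, 92 mm tall; bystander. Origin: centre of its underside.
- spool: Grey spool, 60 mm across, 50 mm tall; bystander. Origin: centre of its underside.
- meter: Black hand-held meter lying on its back, 150 x 78 x 44 mm; bystander. Origin: centre of its underside.
- bottle: Green glass bottle, 62 mm across, 210 mm tall; bystander. Origin: centre of its underside.
Things that resemble listed ones, but are neither listed nor needed, are in the scene too. Leave any purple or red look-alike of the lantern alone.

How it is judged:
By the outcome, as a careful person would: the job done as asked, in the order asked, and still so for the second after the job is handed in, with the robot touching nothing.
It also fails if it takes over 48 s, if anything falls off the work surface, if the arm or the gripper's body presses on something with over 40 N, if the wrist force passes 120 N, or if a joint passes its speed limit or range.

## Robot

A 7-joint arm with a two-finger parallel gripper is mounted at the origin on the work surface. World frame = base frame: x ahead of the robot, y to its left, z up, the work surface at z = 0. Lengths are in m, angles in rad, forces in N, time in s.
With the tool pointing down it reaches from about 0.425 to 0.925 m from the base axis. Payload 6.8 kg.
Tool frame: the origin (TCP) lies on the centre line of the jaws, within the pads' length; the fingertips stand 19 mm ahead of it and the grasp point (between the pads) is the TCP (r.tip_extent is the y of the fingertips in the tool frame, in m); y points along the fingers, z is the direction in which the jaws open and shut, and the axes are right-handed (so a half turn about y gives the same grasp; the last joint's range is limited). The gripper opens to 85 mm and grips with 20 to 120 N. Pads are 22 mm wide; open, the fingers measure 114 mm over their backs; the gripper's body (76 mm by 85 mm) begins 54 mm behind the grasp point. The pads swing forward as they close: fully open they stand 13 mm farther back than shut.
Start: joints at [1.015, 0.477, 0.022, 1.555, -0.011, 1.109, -0.083], TCP at [0.292, -0.608, 0.25] pointing down, gripper open.
Joint ranges: [-2.96, 2.96], [-0.34, 2.1], [-1.41, 1.46], [0.24, 2.44], [-1.37, 4.51], [0.17, 1.92], [-2.96, 2.96]. Speed limits (rad/s): [2.39, 2.39, 3.14, 3.14, 3.14, 3.14, 3.14].

## Interface

Orientations are given as a rotation vector (axis times angle).
In Python, from bench import r gives the robot as it stands. The module is installed in compiled form; this text tells all that it offers.
- The arm moves only by the tool jog_arm, never from a script. Its argument "motion" is a list of rows, each a list of 3 entries, a list of its own where there are three numbers: the opening, from 0 (shut) to 1 (fully open), then the shift along the tool's x, y, z in m, then the turn, a rotation vector about the tool's x, y, z in degrees. A call has 1 to 10 rows; each row shifts and turns the commanded pose from where the row before left it, along the tool's axes as they then stand; what a row does not reach is not made up. A row lasts 1/12 s, in which the tool goes at most 41.7 mm and 7.16 degrees, less where a joint would pass 70% of its speed; a pose out of reach is approached as far as the arm can. A call with a gripper value outside its range is refused whole. The fingers move at their own pace and stop on an object; "force" is the grip in N (left out, the last holds). Time passes only in rows, so rows that do not move let the fingers close. It gives the time, the measured TCP pose, the force and the opening at its end, in the units of the state.
- r.get_obs(): the state, without advancing time (a new reading comes with each control period).
- r.grab_frame(name): name is "side" or "top"; returns a dict with "image" (480x640x3 uint8, red, green, blue), "range_z" (480x640 float32, m along the optical axis (not along the pixel's ray), 0 where there is no reading), "fx", "fy", "cx", "cy" (pixels), "xyz" and "orientation" of the camera in the world. Camera axes: x right, y down, z forward; pixel columns grow to the right and rows downward; lengths in m; the calibration is good to about 2 mm. A picture is of the moment at which its call begins.
- r.hand_in(): hands the job in, once; it reports no verdict.
The state is a dict: "clock": time; "joints": joint angles; "qvel": joint speeds; "tau": joint torques, N m; "tcp_pos": TCP position; "orientation": TCP orientation; "contact_force": force on the tool from outside, world axes, zero at the start; "moment": the same for the moment, N m; "grip_width": finger opening in m.
Only numpy, scipy, OpenCV 4.12 (cv2) and the standard library are available. Lean on these libraries where they do the work, as an engineer would, in place of code of your own. Each camera call takes 0.05 s, during which the arm holds its last target.

## Working session

There is one attempt and no reset: what is moved stays moved. The work goes in short steps, Python scripts to look and compute and a tool call to move; the robot and the scene stay as the last step left them, time stands still between calls to the robot, and variables do not carry over. Pictures are saved under pics/ and viewed, and the job is handed in when it is done.

Besides the shell and the picture viewer there is one more tool, called after "Request:" in YAML: its name, and indented under it one key for each argument. jog_arm: Moves the arm, as the interface text tells. Its arguments: {"type":"object","properties":{"motion":{"type":"array","items":{"type":"array"}},"force":{"type":"number"}},"required":["motion"]}

```bash
mkdir -p pics; cat > h.py <<'E'
import numpy as np, cv2
from bench import r
from scipy.spatial.transform import Rotation as R
def grab(n,tag):
    f=r.grab_frame(n); cv2.imwrite(f'pics/{tag}.png',f['image'][:,:,::-1])
    o=np.array(f['orientation'],float)
    M=R.from_rotvec(o).as_matrix() if o.size==3 else (o.reshape(3,3) if o.size==9 else R.from_quat(o).as_matrix())
    v,u=np.mgrid[0:480,0:640]; z=f['range_z']
    P=np.stack([(u-f['cx'])/f['fx']*z,(v-f['cy'])/f['fy']*z,z],-1)@M.T+np.array(f['xyz'])
    np.savez(f'pics/{tag}.npz',img=f['image'],P=P,z=z,M=M,xyz=f['xyz'],K=[f['fx'],f['fy'],f['cx'],f['cy']])
    return f,P
E
python3 - <<'E'
from h import *
for n in('side','top'):
    f,P=grab(n,n+'0'); print(n,f['xyz'],f['orientation'],f['fx'],f['cx'],f['cy'])
print(r.get_obs())
E
```

```text
side [0.07144719 0.60910853 1.13869577] [-0.96242252  2.58124244 -0.9383425 ] 444.47106713214197 314.0585734331647 245.1025220794143
top [0.4675397  0.01672374 1.19884108] [-2.19316438  2.15002271 -0.11136054] 477.01774408313355 319.89100992510447 239.441610567443
{'clock': 0.1, 'joints': array([ 1.01491127,  0.47775078,  0.02237481,  1.55634557, -0.01152249,
        1.10934124, -0.08310379]), 'qvel': array([-4.77119116e-04, -1.15277566e-03,  1.38048528e-04, -5.48629325e-04,
        6.41981385e-05, -1.51067899e-03,  8.14573160e-04]), 'tau': array([ 5.37100175e-03, -5.97758746e+01,  1.61434550e+00, -2.81950629e+01,
        1.29489176e-02,  4.98755457e-03, -4.49666902e-05]), 'tcp_pos': array([ 0.29201127, -0.60799751,  0.24940415]), 'orientation': array([-0.44981796,  1.97494708, -1.97162283]), 'contact_force': array([ 0.38136664, -0.47213534, -0.12764447]), 'moment': array([ 0.02917005, -0.0464577 , -0.00749738]), 'grip_width': 0.08541077495350313}
```

View pics/side0.png

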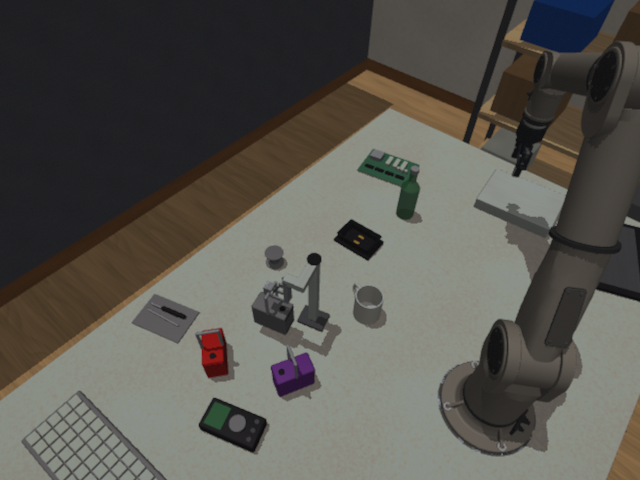

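View pics/top0.png

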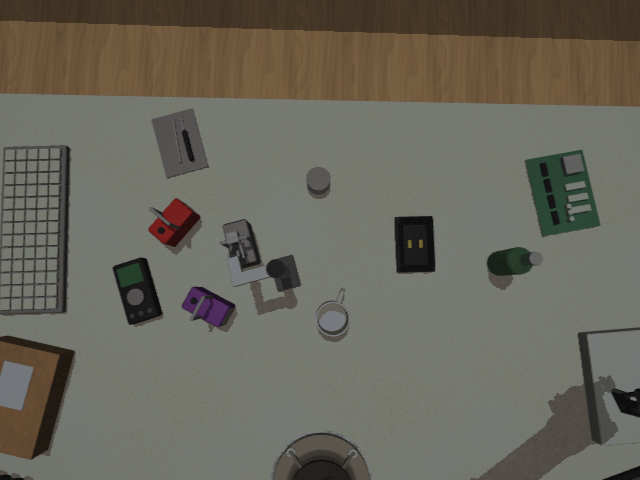

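```bash
python3 - <<'E'
import numpy as np,cv2
a=cv2.imread('pics/top0.png')[190:310,190:350]; b=cv2.imread('pics/side0.png')[240:350,230:377]
a=cv2.resize(a,None,fx=4.5,fy=4.5,interpolation=cv2.INTER_CUBIC);b=cv2.resize(b,None,fx=5,fy=5,interpolation=cv2.INTER_CUBIC)
cv2.imwrite('pics/ca.png',np.clip(a*1.5,0,255));cv2.imwrite('pics/cb.png',np.clip(b*1.5,0,255))
E
```

```text
[ WARN:0@0.100] global loadsave.cpp:1063 imwrite_ Unsupported depth image for selected encoder is fallbacked to CV_8U.
```

View pics/ca.png

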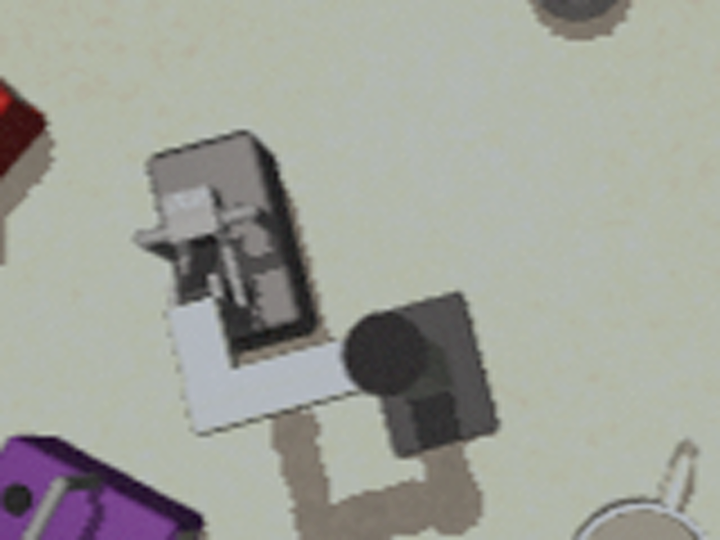

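View pics/cb.png

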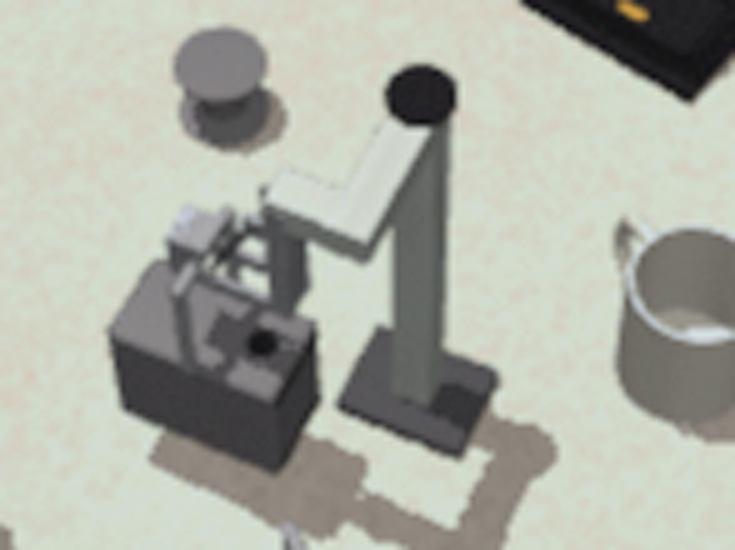

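```bash
python3 - <<'E'
from h import *
d={n:np.load(f'pics/{n}0.npz') for n in('top','side')}
def region(n,u0,u1,v0,v1,zl,zh):
    P=d[n]['P'];z=d[n]['z'];m=np.zeros(z.shape,bool);m[v0:v1,u0:u1]=1
    m&=(z>0)&(P[...,2]>zl)&(P[...,2]<zh); return m,P[m]
def rect(p,t):
    if len(p)<5: print(t,len(p));return
    c,s,a=cv2.minAreaRect((p[:,:2]*1000).astype(np.float32)); b=cv2.boxPoints((c,s,a))
    print(t,len(p),'c',np.round(c,1),'size',np.round(s,1),'a',round(a,1),'z',np.round(np.percentile(p[:,2],[5,50,95])*1000,1),'corners',np.round(b).tolist())
for n,w in(('top',(215,310,210,300)),('side',(245,335,245,335))):
    print(n); h=np.histogram(region(n,*w,0.02,0.36)[1][:,2],bins=np.arange(.02,.36,.01)); print(dict(zip((h[1][:-1]*1000).round().astype(int).tolist(),h[0].tolist())))
    rect(region(n,*w,.122,.136)[1],'boxtop')
    rect(region(n,*w,.278,.288)[1],'armtop')
    rect(region(n,*w,.194,.208)[1],'bar')
    rect(region(n,*w,.211,.222)[1],'nose')
    rect(region(n,*w,.008,.016)[1],'base')
for n,w in(('top',(385,445,205,280)),('side',(325,390,215,262))):
    rect(region(n,*w,.034,.045)[1],n+' dock rim'); rect(region(n,*w,.008,.016)[1],n+'dock floor');rect(region(n,*w,.003,.1)[1],n+'dock all')
for t,w in dict(mug=(310,350,295,340),spool=(302,336,162,198),meter=(108,165,255,328),bottle=(480,545,240,280),purple=(180,238,283,330),red=(145,202,195,250)).items():
    rect(region('top',*w,.01,.4)[1],t)
E
```

```text
top
{20: 8, 30: 9, 40: 7, 50: 43, 60: 36, 70: 25, 80: 30, 90: 27, 100: 26, 110: 24, 120: 484, 130: 161, 140: 9, 150: 13, 160: 11, 170: 7, 180: 17, 190: 78, 200: 78, 210: 135, 220: 26, 230: 19, 240: 12, 250: 35, 260: 38, 270: 49, 280: 878, 290: 25, 300: 0, 310: 0, 320: 0, 330: 0, 340: 0}
boxtop 633 c [542.1 169.3] size [180.8  75.7] a 42.3 z [124.6 128.4 132.1] corners [[450.0, 136.0], [501.0, 80.0], [634.0, 202.0], [583.0, 258.0]]
armtop 813 c [504.3 136.9] size [ 56.3 105.1] a 12.7 z [280.3 283.4 287.4] corners [[465.0, 182.0], [488.0, 79.0], [543.0, 92.0], [520.0, 194.0]]
bar 116 c [526.1 155.7] size [143.8  50.7] a 48.1 z [194.9 201.2 206.8] corners [[459.0, 119.0], [497.0, 85.0], [593.0, 192.0], [555.0, 226.0]]
nose 137 c [526.  155.1] size [147.3  40.4] a 52.3 z [213.8 216.8 220. ] corners [[465.0, 109.0], [497.0, 84.0], [587.0, 201.0], [555.0, 226.0]]
base 441 c [514.1 153.6] size [147.7 270.2] a 22.9 z [ 8.8 11.9 14.9] corners [[393.0, 249.0], [499.0, 0.0], [635.0, 58.0], [530.0, 307.0]]
side
{20: 23, 30: 19, 40: 176, 50: 185, 60: 90, 70: 86, 80: 105, 90: 91, 100: 93, 110: 95,
[... 2037 characters left out ...]
ze [58.8 56.6] a 1.3 z [46.  49.9 53.2] corners [[702.0, 51.0], [704.0, -6.0], [762.0, -4.0], [761.0, 52.0]]
meter 2150 c [450.6 461.1] size [150.3  80.3] a 18.8 z [22.6 36.4 44.3] corners [[366.0, 475.0], [392.0, 399.0], [535.0, 447.0], [509.0, 523.0]]
bottle 1170 c [ 535.6 -428.4] size [62.  53.1] a 9.1 z [ 26.6 135.3 210.1] corners [[501.0, -407.0], [509.0, -459.0], [570.0, -450.0], [562.0, -397.0]]
purple 1353 c [444.1 254. ] size [121.  128.6] a 61.2 z [ 33.4  84.6 158.6] corners [[359.0, 232.0], [471.0, 170.0], [530.0, 276.0], [417.0, 338.0]]
red 1444 c [616.1 369.6] size [ 59.8 103. ] a 51.2 z [ 25.1  83.9 157. ] corners [[557.0, 379.0], [637.0, 314.0], [675.0, 361.0], [595.0, 425.0]]
```

```bash
python3 - <<'E'
from h import *
d={n:np.load(f'pics/{n}0.npz') for n in('top','side')}
yaw=np.deg2rad(180+12.3); X=np.array([np.cos(yaw),np.sin(yaw)]);Y=np.array([-X[1],X[0]]);O=np.array([.5627,.1915])
def loc(p): q=p[:,:2]-O; return np.c_[q@X,q@Y]*1000
for n in d:
    P=d[n]['P'].reshape(-1,3);P=P[d[n]['z'].ravel()>0]
    L=loc(P);Z=P[:,2]*1000
    def st(t,m): 
        l=L[m]; 
        if len(l)<4: print(n,t,len(l));return
        c,s,a=cv2.minAreaRect(l.astype(np.float32)); print(n,t,len(l),'x',np.round(np.percentile(l[:,0],[0,2,50,98,100]),1),'y',np.round(np.percentile(l[:,1],[0,2,50,98,100]),1),'rect',np.round(c,1),np.round(s,1),round(a,1))
    near=(np.abs(L[:,0])<75)&(np.abs(L[:,1])<45)
    st('boxtop',near&(abs(Z-129)<6)); 
    st('box',near&(Z>50)&(Z<135));
    st('arm1',(Z>278)&(Z<288)&(L[:,1]<30)&(abs(L[:,0]-70)<60)&(L[:,1]>-40))
    st('armx',(Z>278)&(Z<288)&(L[:,1]<55)&(abs(L[:,0]-70)<60)&(L[:,1]>25))
    st('post cap',(Z>278)&(Z<300)&(L[:,1]>55)&(L[:,1]<110)&(abs(L[:,0]-70)<60))
    st('nose',near&(Z>213)&(Z<221)&(L[:,0]<12)&(L[:,0]>-30))
    st('bar+y',near&(Z>194)&(Z<208)&(L[:,0]<14)&(L[:,1]>13)&(L[:,0]>-30)); st('bar-y',near&(Z>194)&(Z<208)&(L[:,0]<14)&(L[:,1]<-13)&(L[:,0]>-30))
    st('base',(Z>8)&(Z<16)&(abs(L[:,0]-85)<60)&(abs(L[:,1]-75)<50))
E
```

```text
top boxtop 615 x [-54.5 -51.1 -16.7  45.6  48.5] y [-36.5 -33.7   5.3  23.1  25. ] rect [-1.7 -4.7] [102.4  57.3] 5.4
top box 804 x [-54.5 -51.1  -3.1  48.3  50.2] y [-36.5 -33.1   8.9  24.7  25.4] rect [-2.1 -5.1] [103.   58.1] 3.6
top arm1 456 x [40.7 42.3 75.3 95.2 97.1] y [-11.7 -10.4   4.   28.5  29.9] rect [68.4  9.3] [56.2 40.5] 2.2
top armx 194 x [69.3 70.2 81.9 93.3 94.3] y [25.2 25.9 40.  54.5 55. ] rect [81.7 40.3] [24.1 30.2] 2.4
top post cap 309 x [61.6 63.4 79.6 95.2 96.6] y [55.  55.9 74.9 91.9 93.5] rect [78.3 74.6] [38.7 34.3] 79.4
top nose 119 x [-16.8 -15.4  -4.8   5.9   6.2] y [-17.5 -16.2  -5.2   5.8   7. ] rect [-5.1 -5.2] [22.1 22.6] 5.7
top bar+y 22 x [-7.5 -7.2 -3.2  0.5  0.9] y [13.5 13.5 19.1 23.9 24.1] rect [-2.8 18.9] [10.1  8.7] 83.1
top bar-y 29 x [-4.2 -3.9  0.4  6.4  9.9] y [-33.7 -33.3 -26.3 -16.8 -13.1] rect [  1.1 -21.9] [22.7 10.3] 69.6
top base 434 x [ 38.1  40.2  93.3 118.  120.5] y [ 47.   49.3  86.9 105.1 107.6] rect [79.2 75.9] [79.6 59.3] 4.4
side boxtop 574 x [-52.6 -48.7   5.2  47.2  50.4] y [-35.9 -33.4  -8.9  17.7  24.2] rect [-1.1 -6.4]
[... 208 characters left out ...]
9.9] rect [68.1  8.9] [55.7 41.6] 3.0
side armx 104 x [69.5 70.8 82.8 93.7 94.5] y [25.  25.3 39.5 54.  54.7] rect [81.9 39.8] [23.6 30.6] 3.9
side post cap 173 x [60.9 63.2 80.2 96.2 97.2] y [55.3 56.6 72.4 92.9 94.1] rect [79.3 74.5] [35.3 39.5] 4.6
side nose 73 x [-17.4 -16.3  -4.6   6.7   7.2] y [-17.  -16.7  -5.6   7.5   8.4] rect [-5.3 -4.3] [22.8 25.7] 8.4
side bar+y 8 x [-6.2 -6.  -2.3  0.3  0.4] y [16.6 16.6 18.9 21.2 21.3] rect [-3.  18.8] [6.3 4.5] 8.8
side bar-y 40 x [-15.5 -15.5  -0.4   9.5  13. ] y [-34.8 -34.2 -18.9 -13.2 -13.1] rect [ -1.3 -23.9] [21.6 28.5] 89.5
side base 322 x [ 38.8  40.9  89.7 118.4 120.8] y [ 44.1  46.8  68.  105.4 107.9] rect [79.3 75.3] [80.3 61.2] 3.9
```

```bash
cat >> h.py <<'E'
LP=np.array([.5634,.1970,.044]); LY=np.deg2rad(196.1)
def toolR(yaw,tilt,flip):
    x=np.array([np.cos(yaw),np.sin(yaw),0]);y=np.array([-x[1],x[0],0]);t=np.deg2rad(tilt)
    ty=-np.cos(t)*np.array([0,0,1])+np.sin(t)*x; tz=y*(-1 if flip else 1); tx=np.cross(ty,tz)
    return np.c_[tx,ty,tz]
def lw(p,yaw=LY,o=LP): return o+R.from_euler('z',yaw).apply(p)
def state():
    o=r.get_obs(); return o,np.array(o['tcp_pos']),R.from_rotvec(o['orientation']).as_matrix()
def rel(p,M,tp,TM=None):
    print('shift mm',np.round(M.T@(np.array(tp)-p)*1000,1), '' if TM is None else ('rot deg',np.round(np.rad2deg(R.from_matrix(M.T@TM).as_rotvec()),2)))
E
python3 - <<'E'
from h import *
o,p,M=state(); print(M.round(3))
for f in(0,1):
    T=toolR(LY,40,f); print(f,T.round(3)); rel(p,M,lw([-.035,0,.058]),T)
print(lw([-.035,0,.058]))
T=toolR(LY,40,0)
E
```

```text
[[-0.901 -0.001  0.433]
 [-0.433  0.001 -0.901]
 [ 0.    -1.    -0.002]]
0 [[-0.736 -0.618  0.277]
 [-0.212 -0.178 -0.961]
 [ 0.643 -0.766  0.   ]]
shift mm [-627.7  148.4 -602.1] ('rot deg', array([ -3.24,   9.2 , -39.89]))
1 [[ 0.736 -0.618 -0.277]
 [ 0.212 -0.178  0.961]
 [-0.643 -0.766 -0.   ]]
shift mm [-627.7  148.4 -602.1] ('rot deg', array([ -58.44, -160.62,    4.75]))
[0.59702727 0.20670601 0.102     ]
```

Request:
jog_arm:
  motion:
    - [1,[0,-0.03,0],[0,0,0]]
    - [1,[0,-0.04,0],[0,0,0]]
    - [1,[0,-0.04,0],[0,0,0]]
    - [1,[-0.02,-0.02,-0.015],[0,0,0]]
    - [1,[-0.03,0,-0.023],[0,0,0]]
    - [1,[-0.03,0,-0.023],[0,0,0]]
    - [1,[-0.03,0,-0.023],[0,0,0]]
    - [1,[-0.03,0,-0.023],[0,0,0]]
    - [1,[-0.03,0,-0.023],[0,0,0]]
    - [1,[-0.03,0,-0.023],[0,0,0]]
  force: 70

```text
clock: 0.93
tcp_pos: [0.4066, -0.382, 0.38]
orientation: [-0.45, 1.974, -1.973]
contact_force: [0.7, -0.3, 0.0]
grip_width: 0.0853
```

Request:
jog_arm:
  motion:
    - [1,[-0.03,0,-0.023],[0,0,0]]
    - [1,[-0.03,0,-0.023],[0,0,0]]
    - [1,[-0.03,0,-0.023],[0,0,0]]
    - [1,[-0.03,0,-0.023],[0,0,0]]
    - [1,[-0.03,0,-0.023],[0,0,0]]
    - [1,[-0.03,0,-0.023],[0,0,0]]
    - [1,[-0.03,0,-0.023],[0,0,0]]
    - [1,[-0.03,0,-0.023],[0,0,0]]
    - [1,[-0.03,0,-0.023],[0,0,0]]
    - [1,[-0.03,0,-0.023],[0,0,0]]

```text
clock: 1.77
tcp_pos: [0.5774, -0.0451, 0.38]
orientation: [-0.45, 1.973, -1.973]
contact_force: [0.7, 0.4, -0.3]
grip_width: 0.0856
```

Request:
jog_arm:
  motion:
    - [1,[-0.03,0,-0.023],[0,0,0]]
    - [1,[-0.03,0,-0.023],[0,0,0]]
    - [1,[-0.03,0,-0.023],[0,0,0]]
    - [1,[-0.03,0,-0.023],[0,0,0]]
    - [1,[-0.03,0,-0.023],[0,0,0]]
    - [1,[-0.03,0,-0.023],[0,0,0]]
    - [1,[-0.03,0,-0.023],[0,0,0]]
    - [1,[-0.025,0,-0.015],[0,0,0]]

```text
clock: 2.43
tcp_pos: [0.7126, 0.2175, 0.3793]
orientation: [-0.453, 1.973, -1.971]
contact_force: [-0.1, 0.5, 0.5]
grip_width: 0.0854
```

Request:
jog_arm:
  motion:
    - [1,[0,0,0],[-0.4,1.2,-5]]
    - [1,[0,0,0],[-0.4,1.2,-5]]
    - [1,[0,0,0],[-0.4,1.2,-5]]
    - [1,[0,0,0],[-0.4,1.2,-5]]
    - [1,[0,0,0],[-0.4,1.2,-5]]
    - [1,[0,0,0],[-0.4,1.2,-5]]
    - [1,[0,0,0],[-0.4,1.0,-5]]
    - [1,[0,0,0],[-0.4,1.0,-5]]
    - [1,[0,0,0],[0,0,0]]

```text
clock: 3.18
tcp_pos: [0.669, 0.2237, 0.4387]
orientation: [0.674, -2.107, 2.214]
contact_force: [-0.6, 0.6, 0.1]
grip_width: 0.0855
```

```bash
python3 - <<'E'
from h import *
o,p,M=state(); print(p,o['joints'].round(2)); T=toolR(LY,40,0)
rel(p,M,lw([-.035,0,.058])-.15*T[:,1],T)
grab('side','side1'); grab('top','top1')
E
```

```text
[0.66895408 0.22365203 0.43866479] [-0.36  0.65 -0.08  0.89  0.01  1.92 -1.7 ]
shift mm [-90.8 203.6  -3.4] ('rot deg', array([ -0.61,   0.99, -21.81]))
```

View pics/side1.png

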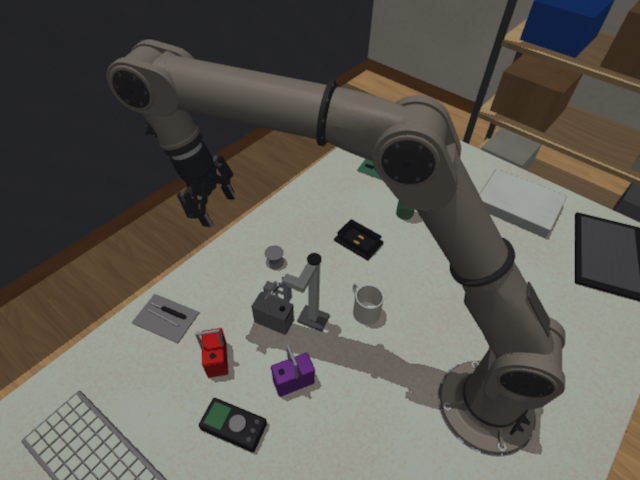

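View pics/top1.png

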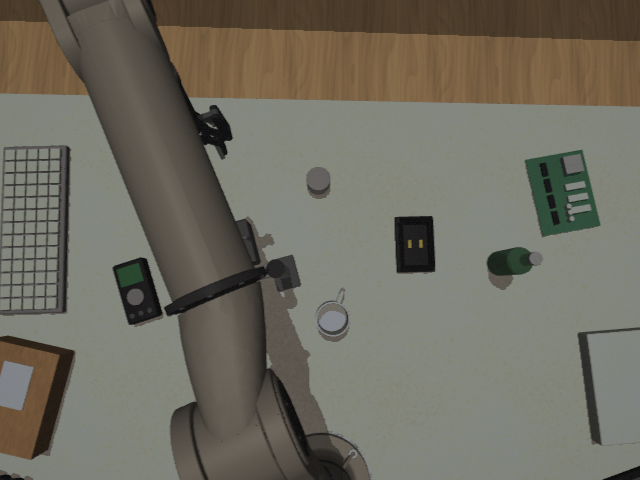

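Request:
jog_arm:
  motion:
    - [1,[-0.012,0.026,0],[0,0,0]]
    - [1,[-0.012,0.026,0],[0,0,0]]
    - [1,[-0.012,0.026,0],[0,0,0]]
    - [1,[-0.012,0.026,0],[0,0,0]]
    - [1,[-0.012,0.026,0],[0,0,0]]
    - [1,[-0.012,0.026,0],[0,0,0]]
    - [1,[-0.012,0.026,0],[0,0,-2]]
    - [1,[0,0,0],[0,0,-4]]
    - [1,[0,0,0],[0,0,-4]]
    - [1,[0,0,0],[0,0,-4]]

```text
clock: 4.12
tcp_pos: [0.6905, 0.2278, 0.233]
orientation: [0.887, -1.895, 2.076]
contact_force: [0.8, 0.0, -0.7]
grip_width: 0.0853
```

```bash
python3 - <<'E'
from h import *
o,p,M=state(); print(p,o['joints'].round(2)); T=toolR(LY,40,0)
rel(p,M,lw([-.035,0,.058])-.15*T[:,1],T)
E
```

```text
[0.69047864 0.22776267 0.23296342] [-0.35  0.93 -0.07  0.89 -0.    1.89 -1.69]
shift mm [-9.5 13.  -5.7] ('rot deg', array([-0.73,  0.84, -7.07]))
```

Request:
jog_arm:
  motion:
    - [1,[-0.003,0.02,-0.002],[-0.2,0.2,-1]]
    - [1,[-0.003,0.02,-0.002],[-0.2,0.2,-1]]
    - [1,[-0.003,0.02,-0.002],[-0.2,0.2,-2]]
    - [1,[0,0,0],[-0.1,0.2,-2]]
    - [1,[0,0,0],[0,0,-2]]
    - [1,[0,0,0],[0,0,0]]

```text
clock: 4.62
tcp_pos: [0.6637, 0.2255, 0.176]
orientation: [0.965, -1.784, 1.986]
contact_force: [0.8, 0.1, -0.3]
grip_width: 0.0853
```

```bash
python3 - <<'E'
from h import *
o,p,M=state(); print(p,o['joints'].round(2)); T=toolR(LY,40,0)
rel(p,M,lw([-.035,0,.058])-.08*T[:,1],T)
E
```

```text
[0.66367906 0.22546453 0.17600004] [-0.42  1.01  0.08  0.93 -0.12  1.91 -1.64]
shift mm [ 5.2 21.3 -0.5] ('rot deg', array([-0.11, -0.09,  0.73]))
```

Request:
jog_arm:
  motion:
    - [1,[0.001,0.02,0],[0,0,0.4]]
    - [1,[0.001,0.02,0],[0,0,0.3]]
    - [1,[0.001,0.02,0],[0,0,0]]
    - [1,[0.001,0.02,0],[0,0,0]]
    - [1,[0.001,0.01,0],[0,0,0]]
    - [1,[0,0,0],[0,0,0]]

```text
clock: 5.12
tcp_pos: [0.602, 0.2089, 0.1125]
orientation: [0.96, -1.795, 1.992]
contact_force: [0.5, 0.6, 0.4]
grip_width: 0.0853
```

```bash
python3 - <<'E'
from h import *
o,p,M=state(); print(p,o['joints'].round(2),o['contact_force']); T=toolR(LY,40,0)
rel(p,M,lw([-.035,0,.058]),T)
f,_=grab('side','side2'); f2,_=grab('top','top2')
a=cv2.resize(f['image'][200:350,200:400,::-1],None,fx=4,fy=4,interpolation=cv2.INTER_CUBIC)
cv2.imwrite('pics/s2.png',np.clip(a*1.4,0,255).astype(np.uint8))
a=cv2.resize(f2['image'][160:310,170:370,::-1],None,fx=4,fy=4,interpolation=cv2.INTER_CUBIC)
cv2.imwrite('pics/t2.png',np.clip(a*1.4,0,255).astype(np.uint8))
E
```

```text
[0.60199596 0.20885563 0.11248399] [-0.42  0.94  0.05  1.21 -0.1   1.69 -1.64] [0.51280947 0.6410248  0.36100127]
shift mm [-2.6 11.5  0.7] ('rot deg', array([-0.07,  0.09,  0.07]))
```

View pics/s2.png

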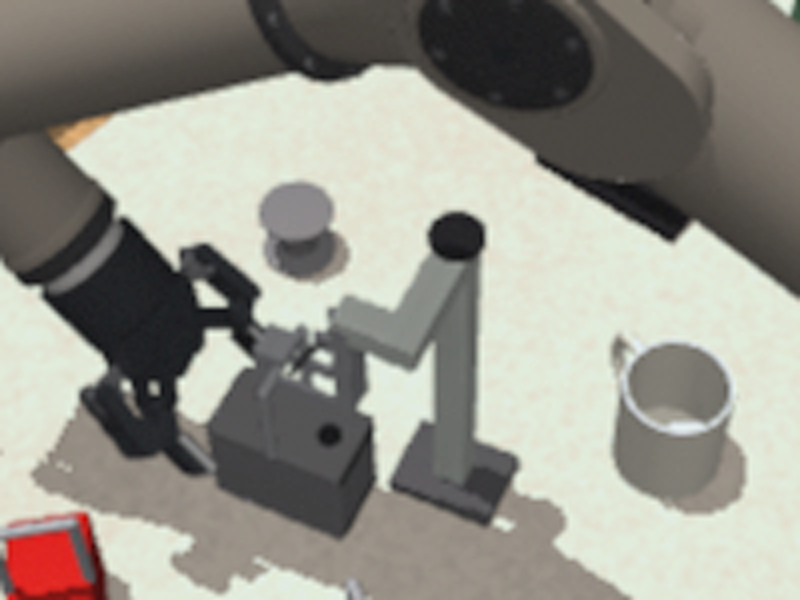

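View pics/t2.png

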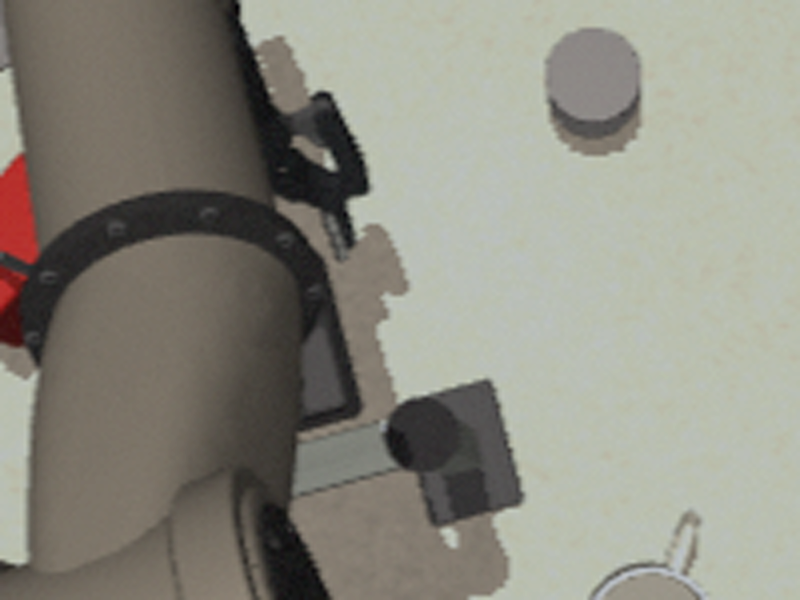

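Request:
jog_arm:
  motion:
    - [1,[-0.0015,0.006,0.0005],[0,0,0]]
    - [1,[-0.001,0.005,0],[0,0,0]]
    - [0.75,[0,0,0],[0,0,0]]
    - [0.65,[0,0,0],[0,0,0]]
    - [0.55,[0,0,0],[0,0,0]]
    - [0.4,[0,0,0],[0,0,0]]
    - [0.2,[0,0,0],[0,0,0]]
    - [0.0,[0,0,0],[0,0,0]]
    - [0,[0,0,0],[0,0,0]]
    - [0,[0,0,0],[0,0,0]]
  force: 70

```text
clock: 6.05
tcp_pos: [0.6, 0.2076, 0.1045]
orientation: [0.955, -1.801, 1.995]
contact_force: [1.4, -0.9, 1.1]
grip_width: 0.0554
```

```bash
python3 - <<'E'
from h import *
o,p,M=state(); print(p,o['joints'].round(2),o['contact_force'],o['moment'],o['grip_width']); T=toolR(LY,40,0)
rel(p,M,lw([-.035,0,.058]),T)
f,P=grab('side','side3')
a=cv2.resize(f['image'][240:340,220:350,::-1],None,fx=6,fy=6,interpolation=cv2.INTER_CUBIC)
cv2.imwrite('pics/s3.png',np.clip(a*1.4,0,255).astype(np.uint8))
E
```

```text
[0.60003061 0.20763415 0.10451811] [-0.42  0.94  0.05  1.23 -0.1   1.67 -1.64] [ 1.40870001 -0.9152851   1.06655938] [ 0.03272968 -0.43066949  0.17299332] 0.05535609002123647
shift mm [0.8 3.9 0.1] ('rot deg', array([-0.03,  0.06, -0.28]))
```

View pics/s3.png

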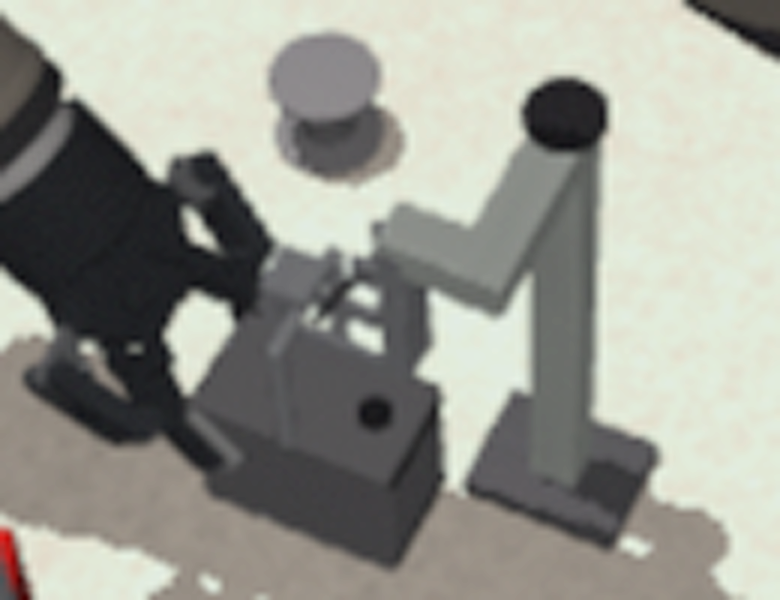

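```bash
cat >> h.py <<'E'
HO=np.array([.5618,.1962]); HY=np.deg2rad(196.3)
def hk(P):
    P=np.asarray(P); q=P[...,:2]-HO; X=np.array([np.cos(HY),np.sin(HY)]);Y=np.array([-X[1],X[0]])
    return np.stack([q@X*1000,q@Y*1000,P[...,2]*1000],-1)
def meas(tag,dx=0,dz=0):
    d=np.load(f'pics/{tag}.npz');P=hk(d['P'].reshape(-1,3));P=P[(d['z'].ravel()>0)&(abs(P[:,0])<120)&(abs(P[:,1])<60)]
    t=P[(abs(P[:,2]-129-dz)<5)&(P[:,0]>5+dx)&(P[:,0]<75+dx)&(abs(P[:,1])<45)]
    c,s,a=cv2.minAreaRect(t[:,:2].astype(np.float32)); print(tag,'top back xmax',np.percentile(t[:,0],[95,98,100]).round(1),'y',np.percentile(t[:,1],[0,2,98,100]).round(1),'z',np.median(t[:,2]).round(1),'rect',np.round(c,1),np.round(s,1),round(a,1))
    b=P[(abs(P[:,2]-199-dz)<5)&(P[:,1]<-13)&(P[:,1]>-40)&(P[:,0]>-25+dx)&(P[:,0]<18+dx)]
    print(' bar -y',len(b),np.median(b,0).round(1),b.mean(0).round(1))
    b=P[(P[:,2]>140+dz)&(P[:,2]<190+dz)&(P[:,1]<-15)&(P[:,1]>-40)&(P[:,0]>-20+dx)&(P[:,0]<18+dx)]
    print(' leg -y',len(b),np.median(b,0).round(1) if len(b) else '',b.mean(0).round(1))
    b=P[(P[:,2]>40+dz)&(P[:,2]<120+dz)&(P[:,0]>30+dx)&(P[:,0]<70+dx)&(abs(P[:,1])<20)]
    print(' back face',len(b),np.median(b,0).round(1) if len(b) else '')
E
python3 - <<'E'
from h import *
for t in('side0','side2','side3'): meas(t)
E
```

```text
side0 top back xmax [46.4 47.9 48.7] y [-28.8 -27.8  21.2  25.9] z 127.7 rect [26.8 -1.5] [43.7 54.6] 0.4
 bar -y 21 [ -0.9 -21.5 200. ] [ -1.  -22.3 199.6]
 leg -y 33 [ 1.000e-01 -2.840e+01  1.675e+02] [ -0.5 -28.2 166.8]
 back face 94 [47.6 -2.  80.5]
side2 top back xmax [46.9 48.2 50.4] y [-29.3 -27.6  22.3  26.4] z 127.8 rect [27.9 -1.4] [55.9 44.9] 89.0
 bar -y 19 [ -0.5 -22.  200. ] [ -0.8 -22.  200. ]
 leg -y 34 [ -0.2 -28.2 165. ] [ -0.8 -27.9 165.5]
 back face 93 [47.6  0.9 82.5]
side3 top back xmax [46.8 48.  49.8] y [-27.8 -26.9  22.8  26.6] z 128.0 rect [27.5 -0.6] [44.8 54.3] 0.3
 bar -y 20 [ -0.7 -21.  200.1] [ -0.8 -22.4 200.1]
 leg -y 32 [-1.000e-01 -2.830e+01  1.644e+02] [ -0.2 -27.8 164.3]
 back face 91 [48.  -0.9 80.6]
```

Request:
jog_arm:
  motion:
    - [0,[0.0006,-0.0008,0],[0,0,0]]
    - [0,[0.0006,-0.0008,0],[0,0,0]]
    - [0,[0,0,0],[0,0,0]]
    - [0,[0.0023,0.0019,0],[0,0,0]]
    - [0,[0.0023,0.0019,0],[0,0,0]]
    - [0,[0,0,0],[0,0,0]]

```text
clock: 6.6
tcp_pos: [0.5938, 0.2061, 0.1062]
orientation: [0.956, -1.801, 1.994]
contact_force: [0.8, 0.8, -3.7]
grip_width: 0.0553
```

```bash
python3 - <<'E'
from h import *
o,p,M=state(); print(p,o['contact_force'],o['moment'],hk(p))
grab('side','side4'); meas('side4',6,2)
E
```

```text
[0.59378098 0.20605972 0.10619675] [ 0.755898    0.76033477 -3.66754416] [ 0.3704669  -1.26951472 -0.07881165] [-33.46281044  -0.48741498 106.19675259]
side4 top back xmax [53.2 54.7 57.3] y [-30.2 -28.4  22.8  26.3] z 129.6 rect [34.2 -1.7] [56.3 46.1] 88.7
 bar -y 21 [  5.8 -23.7 202.1] [  5.7 -23.2 201.8]
 leg -y 33 [  6.8 -28.5 168.4] [  6.3 -28.3 168.6]
 back face 97 [54.5  0.9 84.5]
```

Request:
jog_arm:
  motion:
    - [0,[0.0022,0.0018,0],[0,0,0]]
    - [0,[0.0022,0.0018,0],[0,0,0]]
    - [0,[0.0022,0.0019,0],[0,0,0]]
    - [0,[0.0022,0.0019,0],[0,0,0]]
    - [0,[0,0,0],[0,0,0]]
    - [0,[0,0,0],[0,0,0]]

```text
clock: 7.15
tcp_pos: [0.5832, 0.2029, 0.1065]
orientation: [0.955, -1.801, 1.994]
contact_force: [2.1, 1.3, -2.1]
grip_width: 0.055
```

```bash
python3 - <<'E'
from h import *
o,p,M=state(); print(p,o['contact_force'],o['moment'],hk(p))
f,_=grab('side','side5'); meas('side5',17,2)
a=cv2.resize(f['image'][240:340,220:350,::-1],None,fx=6,fy=6,interpolation=cv2.INTER_CUBIC)
cv2.imwrite('pics/s5.png',np.clip(a*1.4,0,255).astype(np.uint8))
E
```

```text
[0.58315001 0.20286698 0.106465  ] [ 2.05353094  1.31862935 -2.11899477] [ 0.29656475 -1.2046297   0.05745594] [-22.36305712  -0.40676917 106.46499945]
side5 top back xmax [64.2 65.  67.6] y [-28.5 -27.9  24.6  27.2] z 129.5 rect [44.9 -0.6] [55.7 45.4] 90.0
 bar -y 21 [ 16.3 -21.  201.4] [ 16.2 -22.1 201.1]
 leg -y 34 [ 17.2 -28.6 170.1] [ 17.1 -28.3 168. ]
 back face 93 [65.6 -1.7 85.5]
```

View pics/s5.png

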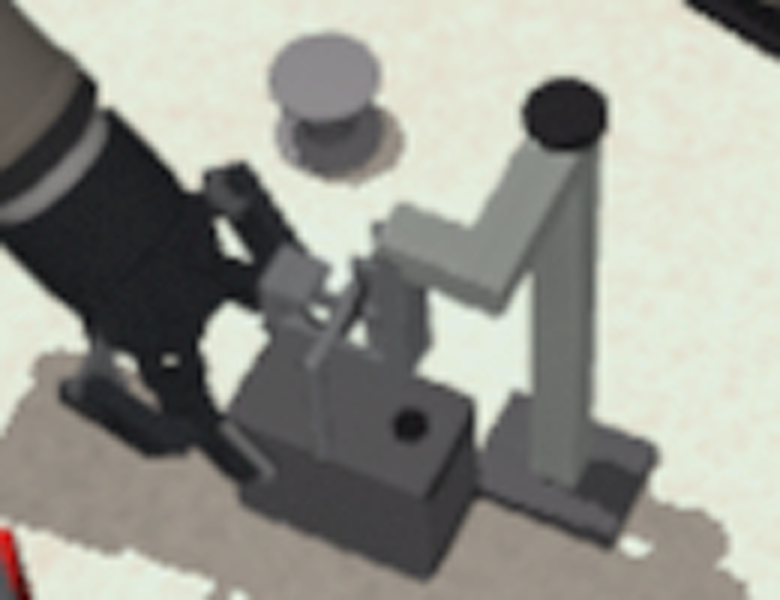

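```bash
python3 - <<'E'
from h import *
o,p,M=state()
for t in ('side5',):
    d=np.load(f'pics/{t}.npz');P=d['P'].reshape(-1,3);I=d['img'].reshape(-1,3).astype(int)
    q=(P-p)@M*1000
    m=(d['z'].ravel()>0)&(I.max(1)<45)&(abs(q[:,0])<60)&(abs(q[:,2])<75)&(q[:,1]>-160)&(q[:,1]<25)
    q=q[m]
    for a in range(-160,20,12):
        s=q[(q[:,1]>=a)&(q[:,1]<a+12)]
        if len(s)>3: print(a,len(s),'x',np.percentile(s[:,0],[0,5,95,100]).round(),'z',np.percentile(s[:,2],[0,5,95,100]).round())
# hook front wall in tool frame now
X=np.array([np.cos(HY),np.sin(HY),0])
for x,z in((-16,217),(-16,185)):
    w=np.r_[HO,0]+X*x/1000+np.array([0,0,z/1000])
    for up in (0,.02,.035): print(x,z,up,((w-p-[0,0,up])@M*1000).round(1))
E
```

```text
-160 114 x [-25.  -7.  36.  41.] z [-40. -37.  21.  30.]
-148 118 x [-4.  4. 37. 39.] z [-39. -37.  16.  24.]
-136 125 x [-8.  3. 37. 38.] z [-38. -36.  17.  23.]
-124 117 x [-8.  3. 37. 39.] z [-37. -37.  17.  23.]
-112 45 x [-0.  3. 36. 37.] z [-38. -38.   9.  33.]
-100 124 x [-7. -0. 13. 20.] z [-67. -40.  36.  61.]
-88 174 x [-11.   1.  20.  22.] z [-68. -67.  58.  64.]
-76 132 x [-9. -4. 18. 21.] z [-67. -64.  57.  60.]
-64 133 x [-17. -13.  17.  19.] z [-64. -63.  54.  60.]
-52 92 x [-14. -12.  14.  17.] z [-62. -60.  57.  60.]
-40 49 x [-11. -11.  14.  14.] z [-60. -57.  30.  49.]
-28 16 x [-5. -4. 10. 11.] z [-44. -42. -34. -34.]
-16 20 x [-8. -4.  9. 11.] z [-42. -42. -27. -25.]
-4 18 x [-5. -2. 10. 11.] z [-41. -41. -27. -27.]
-16 217 0 [ 75.6 -80.9   0.4]
-16 217 0.02 [ 62.8 -65.5   0.4]
-16 217 0.035 [ 53.3 -54.    0.4]
-16 185 0 [ 55.2 -56.3   0.4]
-16 185 0.02 [ 42.4 -40.9   0.4]
-16 185 0.035 [ 32.8 -29.4   0.4]
```

Request:
jog_arm:
  motion:
    - [0,[0.0027,-0.0032,0],[0,0,0]]
    - [0,[0.0027,-0.0032,0],[0,0,0]]
    - [0,[0.0027,-0.0032,0],[0,0,0]]
    - [0,[0.0027,-0.0032,0],[0,0,0]]
    - [0,[0,0,0],[0,0,0]]

```text
clock: 7.62
tcp_pos: [0.5836, 0.203, 0.1244]
orientation: [0.954, -1.802, 1.995]
contact_force: [1.8, 0.6, -0.8]
grip_width: 0.0552
```

Request:
jog_arm:
  motion:
    - [0,[0.0026,-0.0032,0],[0,0,0]]
    - [0,[0.0026,-0.0031,0],[0,0,0]]
    - [0,[0.0026,-0.0031,0],[0,0,0]]
    - [0,[0.0026,-0.0031,0],[0,0,0]]
    - [0,[0,0,0],[0,0,0]]

```text
clock: 8.03
tcp_pos: [0.5832, 0.2029, 0.1403]
orientation: [0.955, -1.801, 1.995]
contact_force: [1.2, 0.1, -2.9]
grip_width: 0.0555
```

```bash
python3 - <<'E'
from h import *
o,p,M=state(); print(p,o['contact_force'],o['moment'],hk(p))
f,_=grab('side','side6'); meas('side6',16,35)
a=cv2.resize(f['image'][230:330,220:350,::-1],None,fx=6,fy=6,interpolation=cv2.INTER_CUBIC)
cv2.imwrite('pics/s6.png',np.clip(a*1.4,0,255).astype(np.uint8))
E
```

```text
[0.58321388 0.20290498 0.14027939] [ 1.18204372  0.12191595 -2.94304513] [ 0.33072572 -1.17034446  0.00717531] [-22.43502394  -0.42531369 140.27939205]
side6 top back xmax [64.7 65.7 66.1] y [-29.8 -27.9  25.1  26.4] z 163.1 rect [43.6 -1.6] [56.2 44.9] 89.6
 bar -y 21 [ 17.3 -22.7 235.7] [ 16.7 -22.9 234.9]
 leg -y 35 [ 17.6 -28.1 201.4] [ 17.3 -28.1 200.8]
 back face 95 [ 65.4  -0.9 116. ]
```

View pics/s6.png

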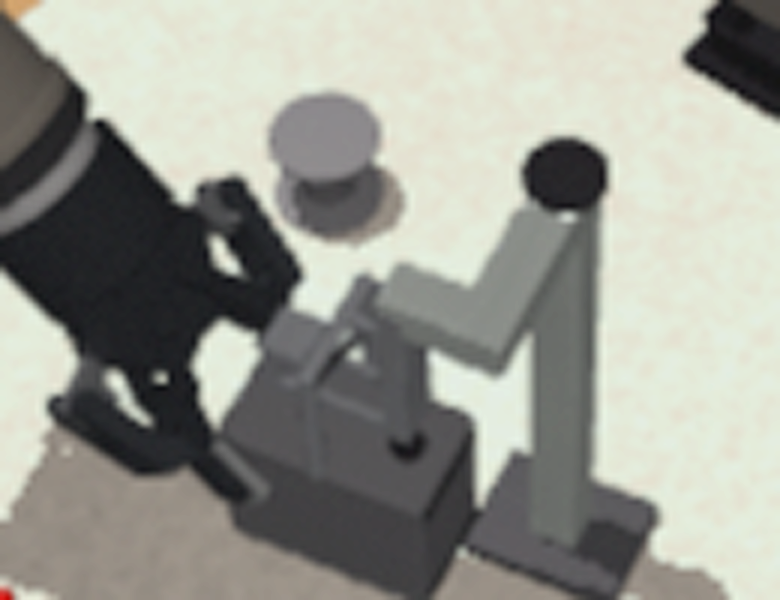

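Request:
jog_arm:
  motion:
    - [0,[-0.004,-0.0033,0],[0,0,0]]
    - [0,[-0.0077,-0.0064,0],[0,0,0]]
    - [0,[-0.0115,-0.0096,0],[0,0,0]]
    - [0,[-0.0115,-0.0096,0],[0,0,0]]
    - [0,[-0.0115,-0.0096,0],[0,0,0]]
    - [0,[-0.0115,-0.0096,0],[0,0,0]]
    - [0,[-0.0115,-0.0096,0],[0,0,0]]
    - [0,[-0.004,-0.003,0],[0,0,0]]

```text
clock: 8.75
tcp_pos: [0.6756, 0.2296, 0.138]
orientation: [0.955, -1.8, 1.995]
contact_force: [0.2, -0.1, -3.2]
grip_width: 0.0551
```

```bash
python3 - <<'E'
from h import *
o,p,M=state(); print(p,o['contact_force'],o['moment'],hk(p),o['joints'].round(2))
f,_=grab('side','side7');grab('top','top7'); meas('side7',-75,36)
E
```

```text
[0.67557772 0.22960292 0.1380106 ] [ 0.17181521 -0.13628324 -3.18316406] [ 0.37828924 -1.14829657  0.03145571] [-1.18579547e+02 -1.26685752e-01  1.38010598e+02] [-0.41  1.06  0.07  0.91 -0.11  1.87 -1.64]
side7 top back xmax [-34.6 -32.1 -28.5] y [-27.8 -25.2  25.   26.8] z 161.7 rect [-49.1  -0.5] [54.6 41.3] 89.8
 bar -y 18 [-79.9 -22.5 233.6] [-79.7 -21.9 233.8]
 leg -y 37 [-78.4 -28.  203.8] [-78.5 -27.8 202.5]
 back face 125 [-30.5  -1.9 116.2]
```

View pics/side7.png

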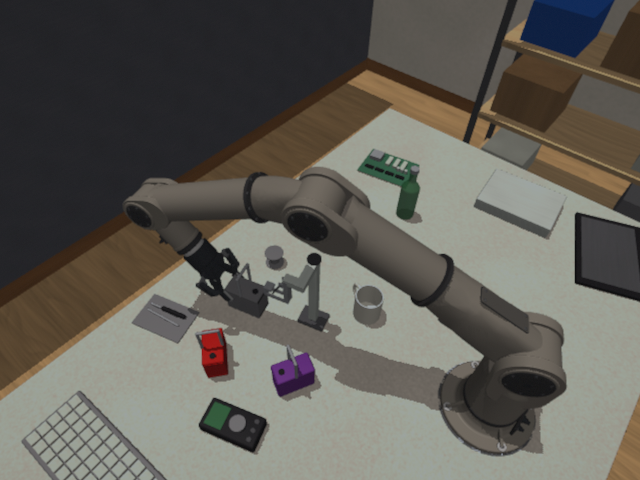

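View pics/top7.png

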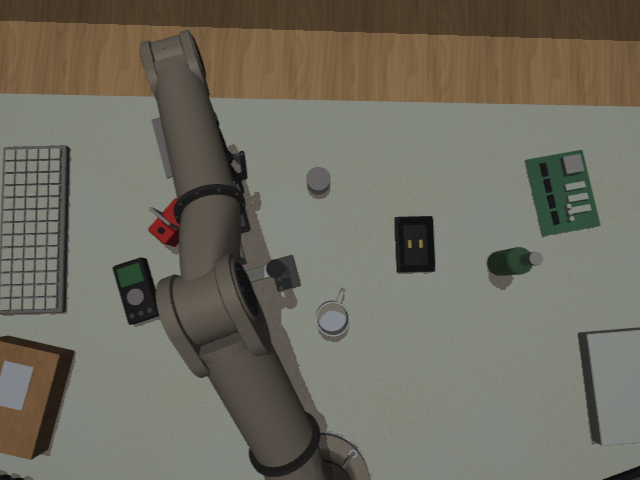

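```bash
python3 - <<'E'
from h import *
d=np.load('pics/top7.npz')
for v,u in((60,175),(120,195),(190,208),(250,205),(280,205),(320,200),(370,240)): print(u,v,d['P'][v,u].round(3), round(float(np.hypot(*d['P'][v,u,:2])),3))
# dock refined: rim by both views, hk of target
for t,w in(('top0',(385,445,205,280)),('side0',(325,390,215,262)),('top7',(385,445,205,280)),('side7',(325,390,215,262))):
    e=np.load(f'pics/{t}.npz');P=e['P'][w[2]:w[3],w[0]:w[1]].reshape(-1,3)*1000
    for zl,zh in((35,43),(36,41),(9,15)):
        p=P[(P[:,2]>zl)&(P[:,2]<zh)]
        p=p[(abs(p[:,0]-580)<85)&(abs(p[:,1]+222)<62)]
        c,s,a=cv2.minAreaRect(p[:,:2].astype(np.float32)); print(t,zl,len(p),np.round(c,1),np.round(s,1),round(a,1))
E
```

```text
175 60 [0.842 0.264 0.432] 0.882
195 120 [0.72  0.212 0.484] 0.751
208 190 [0.599 0.172 0.545] 0.623
205 250 [0.513 0.165 0.578] 0.539
205 280 [0.474 0.159 0.596] 0.5
200 320 [0.424 0.163 0.598] 0.454
240 370 [0.357 0.117 0.556] 0.376
top0 35 412 [ 580.7 -221.5] [127.8  84.3] 2.5
top0 36 306 [ 580.7 -221.7] [127.6  84. ] 2.7
top0 9 1080 [ 580.6 -225.4] [140.1 104.5] 2.9
side0 35 141 [ 581.1 -222.3] [126.9  87.2] 2.8
side0 36 110 [ 580.8 -222.3] [126.8  83.8] 2.3
side0 9 463 [ 579.1 -217.9] [140.  93.] 5.6
top7 35 401 [ 580.9 -221.8] [127.9  84.2] 2.8
top7 36 310 [ 580.6 -221.8] [127.5  83.9] 2.5
top7 9 1082 [ 580.7 -220.9] [139.5  95. ] 2.5
side7 35 0 [0. 0.] [0. 0.] 0.0
side7 36 0 [0. 0.] [0. 0.] 0.0
side7 9 0 [0. 0.] [0. 0.] 0.0
```

Request:
jog_arm:
  motion:
    - [0,[0,0,0.01],[0,0,0]]
    - [0,[0,0,0.02],[0,0,0]]
    - [0,[0,0,0.03],[0,0,0]]
    - [0,[0,0,0.03],[0,0,0]]
    - [0,[0,0,0.03],[0,0,0]]
    - [0,[0,0,0.01],[0,0,0]]

```text
clock: 9.35
tcp_pos: [0.7116, 0.095, 0.1399]
orientation: [0.945, -1.794, 1.996]
contact_force: [0.3, -2.3, -3.7]
grip_width: 0.055
```

```bash
python3 - <<'E'
from h import *
o,p,M=state(); print(p,o['contact_force'],o['joints'].round(2))
T=toolR(np.deg2rad(182.6),40,0)
tp=np.array([.5808,-.2218,.10])+R.from_euler('z',182.6,degrees=True).apply([-.038,0,.0605])
print(tp); rel(p,M,tp,T)
E
```

```text
[0.71164596 0.09497436 0.13988718] [ 0.2879273  -2.30128017 -3.73197143] [-0.28  1.06  0.11  0.9  -0.04  1.88 -1.49]
[ 0.61876088 -0.22007621  0.1605    ]
shift mm [146.5  97.5 278.1] ('rot deg', array([-8.73,  9.87, -0.25]))
```

Request:
jog_arm:
  motion:
    - [0,[0.008,0.005,0.015],[0,0,0]]
    - [0,[0.0145,0.0097,0.028],[0,0,0]]
    - [0,[0.0145,0.0097,0.028],[0,0,0]]
    - [0,[0.0145,0.0097,0.028],[0,0,0]]
    - [0,[0.0145,0.0097,0.028],[0,0,0]]
    - [0,[0.0145,0.0097,0.028],[0,0,0]]
    - [0,[0.0145,0.0097,0.028],[0,0,0]]
    - [0,[0.0145,0.0097,0.028],[0,0,0]]
    - [0,[0.0145,0.0097,0.028],[0,0,0]]
    - [0,[0.015,0.01,0.026],[0,0,0]]

```text
clock: 10.18
tcp_pos: [0.6231, -0.2001, 0.1575]
orientation: [0.953, -1.8, 1.993]
contact_force: [0.7, -0.0, -3.2]
grip_width: 0.0551
```

Request:
jog_arm:
  motion:
    - [0,[0.004,0.003,0.01],[-1.5,1.7,0]]
    - [0,[0.004,0.003,0.003],[-2.2,2.5,0]]
    - [0,[0,0,0],[-2.2,2.5,0]]
    - [0,[0,0,0],[-2.2,2.5,0]]
    - [0,[0,0,0],[-0.6,0.7,0]]
    - [0,[0,0,0],[0,0,0]]
    - [0,[0,0,0],[0,0,0]]

```text
clock: 10.77
tcp_pos: [0.6185, -0.2118, 0.1573]
orientation: [0.715, -1.825, 1.847]
contact_force: [-0.4, 0.1, -3.3]
grip_width: 0.0553
```

```bash
cat >> h.py <<'E'
def box(tag,zb,win,c0,lo=-6,hi=5):
    # lantern top rectangle near height zb+.085, within 80 mm of c0
    d=np.load(f'pics/{tag}.npz');P=d['P'][win[2]:win[3],win[0]:win[1]].reshape(-1,3)*1000
    zt=zb*1000+85
    p=P[(P[:,2]>zt+lo)&(P[:,2]<zt+hi)&(np.hypot(P[:,0]-c0[0]*1000,P[:,1]-c0[1]*1000)<65)]
    c,s,a=cv2.minAreaRect(p[:,:2].astype(np.float32)); print(tag,len(p),np.round(c,1),np.round(s,1),round(a,1),'z',np.percentile(p[:,2],[10,50,90]).round(1))
    return p
E
python3 - <<'E'
from h import *
o,p,M=state(); print(p,o['contact_force'],o['joints'].round(2))
T=toolR(np.deg2rad(182.6),40,0)
tp=np.array([.5808,-.2218,.10])+R.from_euler('z',182.6,degrees=True).apply([-.038,0,.0605])
rel(p,M,tp,T)
for n in('side','top'): grab(n,n+'8')
E
```

```text
[ 0.61846136 -0.21179448  0.15725453] [-0.3550118   0.10946513 -3.33321415] [ 0.06  0.91  0.2   1.19  0.02  1.73 -1.27]
shift mm [ 2.2 -2.5  8.3] ('rot deg', array([ 0.03,  0.59, -0.22]))
```

View pics/side8.png

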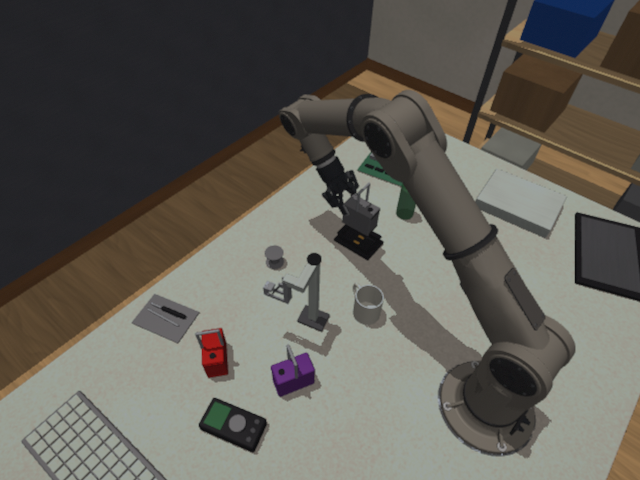

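View pics/top8.png

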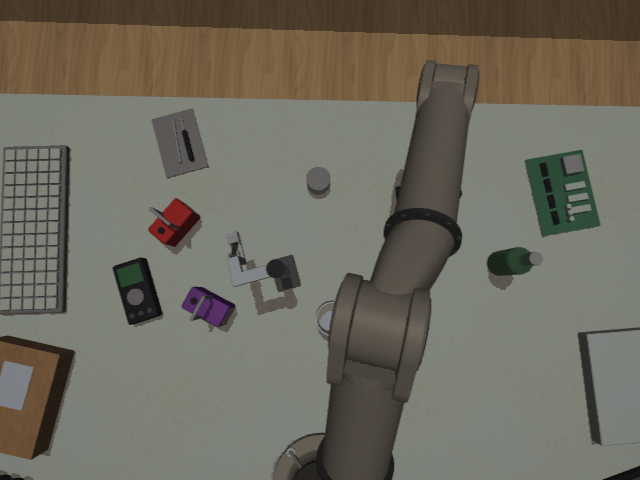

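```bash
cat >> h.py <<'E'
DO=np.array([.5808,-.2218]); DY=np.deg2rad(182.6)
def dk(P):
    q=np.asarray(P)[...,:2]-DO; X=np.array([np.cos(DY),np.sin(DY)]);Y=np.array([-X[1],X[0]])
    return np.stack([q@X*1000,q@Y*1000,P[...,2]*1000],-1)
def lm(tag,b):  # b: approx underside z mm; dock-frame (182.6) extents of lantern
    d=np.load(f'pics/{tag}.npz');P=dk(d['P'].reshape(-1,3));I=d['img'].reshape(-1,3).astype(int)
    P=P[(d['z'].ravel()>0)&(abs(P[:,0])<75)&(abs(P[:,1])<60)]
    t=P[(abs(P[:,2]-b-85)<5)&(P[:,0]>-45)]; h=t[(t[:,0]>-15)]
    A=np.c_[h[:,:2],np.ones(len(h))]; co=np.linalg.lstsq(A,h[:,2],rcond=None)[0]
    c,s,a=cv2.minAreaRect(t[:,:2].astype(np.float32))
    print(tag,'top n',len(t),'x',np.percentile(t[:,0],[1,99]).round(1),'y',np.percentile(t[:,1],[0,1,99,100]).round(1),'z',np.median(t[:,2]).round(1),'slope deg xy',np.rad2deg(co[:2]).round(1),'rect',np.round(c,1),np.round(s,1),round(a,1))
    s=P[(P[:,2]>b+8)&(P[:,2]<b+76)&(P[:,1]<-15)&(P[:,0]>-15)&(P[:,0]<45)]
    for nm,s,i,j in(('side -y',s,1,0),('back',P[(P[:,2]>b+8)&(P[:,2]<b+76)&(P[:,0]>30)&(abs(P[:,1])<20)],0,1)):
        if len(s)>10:
            A=np.c_[s[:,j],s[:,2]-b,np.ones(len(s))]
            for k in range(3):
                co=np.linalg.lstsq(A,s[:,i],rcond=None)[0]; e=abs(A@co-s[:,i]); g=e<max(2.5,np.median(e)*2.5); A,s=A[g],s[g]
            print(' ',nm,len(s),'const',co[2].round(1),'at mid',(co[2]+co[1]*42+co[0]*(15 if j==0 else 0)).round(1),'slopes deg (horiz,vert)',np.rad2deg(co[:2]).round(1))
E
python3 - <<'E'
from h import *
lm('side8',97)
f=np.load('pics/side8.npz')['img']; a=cv2.resize(f[160:280,290:440,::-1],None,fx=5,fy=5,interpolation=cv2.INTER_CUBIC)
cv2.imwrite('pics/s8.png',np.clip(a*1.6,0,255).astype(np.uint8))
E
```

```text
side8 top n 369 x [-44.2  49.5] y [-49.2 -39.7  19.1  22.1] z 180.4 slope deg xy [-0.5 -0.3] rect [  3.9 -13.5] [96.4 71.3] 0.1
  side -y 234 const -36.0 at mid -35.5 slopes deg (horiz,vert) [1.2 0.2]
  back 81 const 50.0 at mid 50.0 slopes deg (horiz,vert) [-1.1 -0.1]
```

View pics/s8.png

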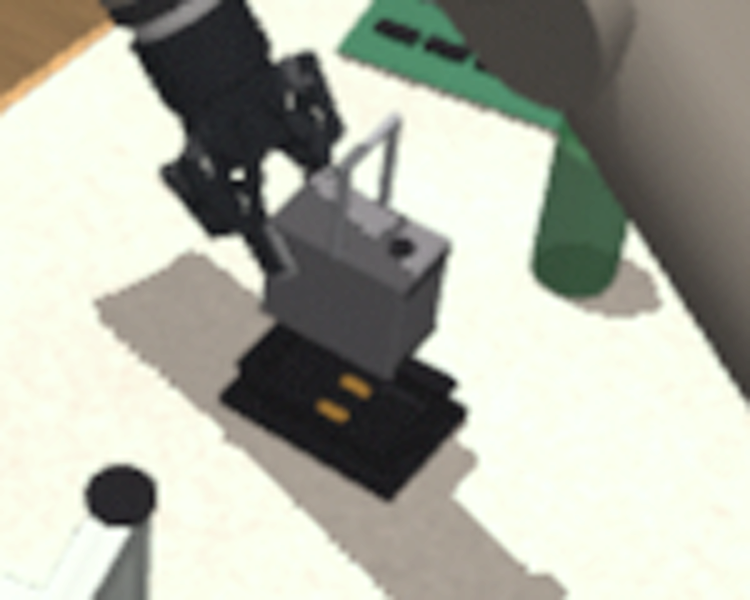

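Request:
jog_arm:
  motion:
    - [0,[0,0,0.004],[-0.4,0.4,0]]
    - [0,[0,0,0.005],[-0.3,0.4,0]]
    - [0,[0.0129,-0.0153,0],[0,0,0]]
    - [0,[-0.0129,0.0153,0],[0,0,0]]
    - [0,[-0.0129,0.0153,0],[0,0,0]]
    - [0,[-0.009,0.0107,0],[0,0,0]]
    - [0,[0,0,0],[0,0,0]]
    - [0,[0,0,0],[0,0,0]]

```text
clock: 11.53
tcp_pos: [0.6186, -0.2202, 0.1222]
orientation: [0.698, -1.824, 1.833]
contact_force: [-0.4, -0.1, -3.0]
grip_width: 0.055
```

```bash
python3 - <<'E'
from h import *
o,p,M=state(); print(p,o['contact_force'],o['joints'].round(2)); b=p[2]*1000-60.5; print(b)
grab('side','side9'); lm('side9',b)
E
```

```text
[ 0.6186474  -0.22016136  0.12217212] [-0.41570614 -0.05375277 -2.97924353] [ 0.08  0.95  0.2   1.19  0.01  1.69 -1.28]
61.67212411539815
side9 top n 366 x [-44.1  50. ] y [-33.5 -30.7  28.7  36. ] z 145.7 slope deg xy [-0.8 -0.5] rect [3.5 1.6] [96.3 69.5] 0.5
  side -y 223 const -28.5 at mid -28.1 slopes deg (horiz,vert) [0.2 0.4]
  back 80 const 50.1 at mid 50.0 slopes deg (horiz,vert) [ 0.4 -0.2]
```

Request:
jog_arm:
  motion:
    - [0,[-0.0051,0.0061,0],[0,0,0]]
    - [0,[-0.0051,0.0061,0],[0,0,0]]
    - [0,[-0.0051,0.0061,0],[0,0,0]]
    - [0,[-0.0039,0.0046,0],[0,0,0]]
    - [0,[-0.0026,0.0031,0],[0,0,0]]
    - [0,[0,0,0],[0,0,0]]

```text
clock: 12.08
tcp_pos: [0.6188, -0.2197, 0.0877]
orientation: [0.698, -1.825, 1.833]
contact_force: [-0.3, 0.5, -3.5]
grip_width: 0.055
```

```bash
python3 - <<'E'
from h import *
o,p,M=state(); print(p,o['contact_force'],dk(p),M[2].round(3)); b=p[2]*1000-60.5; print(b)
grab('side','side10'); lm('side10',b)
E
```

```text
[ 0.61880088 -0.21965198  0.08769496] [-0.34897945  0.5332716  -3.53153363] [-38.05920179  -0.42197405  87.69496079] [ 0.642 -0.767 -0.008]
27.194960789662886
side10 top n 342 x [-43.9  51.3] y [-33.8 -30.1  26.8  32.8] z 110.7 slope deg xy [-0.3 -0.7] rect [ 3.5 -3.5] [66.4 97.1] 86.2
  side -y 204 const -29.2 at mid -28.4 slopes deg (horiz,vert) [-0.5  1.4]
  back 76 const 50.4 at mid 49.8 slopes deg (horiz,vert) [-0.5 -0.8]
```

Request:
jog_arm:
  motion:
    - [0,[-0.0016,0.0019,0],[0,0,0]]
    - [0,[-0.0016,0.0019,0],[0,0,0]]
    - [0,[-0.0016,0.0019,0],[0,0,0]]
    - [0,[-0.0016,0.0019,0],[0,0,0]]
    - [0,[-0.001,0.0012,0],[0,0,0]]
    - [0,[-0.0006,0.0008,0],[0,0,0]]
    - [0,[0,0,0],[0,0,0]]

```text
clock: 12.72
tcp_pos: [0.6193, -0.2197, 0.0763]
orientation: [0.696, -1.826, 1.835]
contact_force: [-0.1, 0.1, -3.9]
grip_width: 0.0554
```

```bash
python3 - <<'E'
from h import *
o,p,M=state(); print(p,o['contact_force'],o['moment'],dk(p),p[2]*1000-60.5)
E
```

```text
[ 0.61932191 -0.21973391  0.07630622] [-0.14822476  0.09669566 -3.88506074] [ 0.04820514 -1.21186001  0.00832488] [-38.57597802  -0.31649245  76.30622219] 15.806222188083197
```

Still hanging free; continue in small steps until the floor carries it.

Request:
jog_arm:
  motion:
    - [0,[-0.0006,0.0008,0],[0,0,0]]
    - [0,[-0.0006,0.0008,0],[0,0,0]]
    - [0,[-0.0003,0.0004,0],[0,0,0]]
    - [0,[0,0,0],[0,0,0]]

```text
clock: 13.05
tcp_pos: [0.6193, -0.2198, 0.074]
orientation: [0.696, -1.826, 1.835]
contact_force: [0.1, 0.3, -2.6]
grip_width: 0.0547
```

Request:
jog_arm:
  motion:
    - [0,[-0.0003,0.0004,0],[0,0,0]]
    - [0,[-0.0003,0.0004,0],[0,0,0]]
    - [0,[0,0,0],[0,0,0]]

```text
clock: 13.3
tcp_pos: [0.6193, -0.2198, 0.0731]
orientation: [0.696, -1.826, 1.835]
contact_force: [0.7, -0.4, -3.1]
grip_width: 0.0551
```

Request:
jog_arm:
  motion:
    - [0,[-0.0003,0.0004,0],[0,0,0]]
    - [0,[-0.0003,0.0004,0],[0,0,0]]
    - [0,[0,0,0],[0,0,0]]

```text
clock: 13.55
tcp_pos: [0.6193, -0.2198, 0.073]
orientation: [0.696, -1.825, 1.835]
contact_force: [-0.8, 0.3, 2.9]
grip_width: 0.0554
```

```bash
python3 - <<'E'
from h import *
o,p,M=state(); print(p,o['contact_force'],o['moment'])
f,_=grab('side','side11'); lm('side11',12)
a=cv2.resize(f['image'][180:280,300:430,::-1],None,fx=6,fy=6,interpolation=cv2.INTER_CUBIC)
cv2.imwrite('pics/s11.png',np.clip(a*1.8,0,255).astype(np.uint8))
E
```

```text
[ 0.61933408 -0.21983163  0.07295957] [-0.75287817  0.256437    2.88123606] [ 0.12529088 -0.3200105  -0.14268855]
side11 top n 345 x [-43.9  49.6] y [-41.7 -30.9  28.1  33.6] z 96.2 slope deg xy [-0.9 -1.2] rect [ 3.3 -3.9] [96.3 75.3] 0.2
  side -y 197 const -31.5 at mid -29.0 slopes deg (horiz,vert) [0.4 3.2]
  back 73 const 50.8 at mid 49.8 slopes deg (horiz,vert) [ 1.4 -1.5]
```

View pics/s11.png

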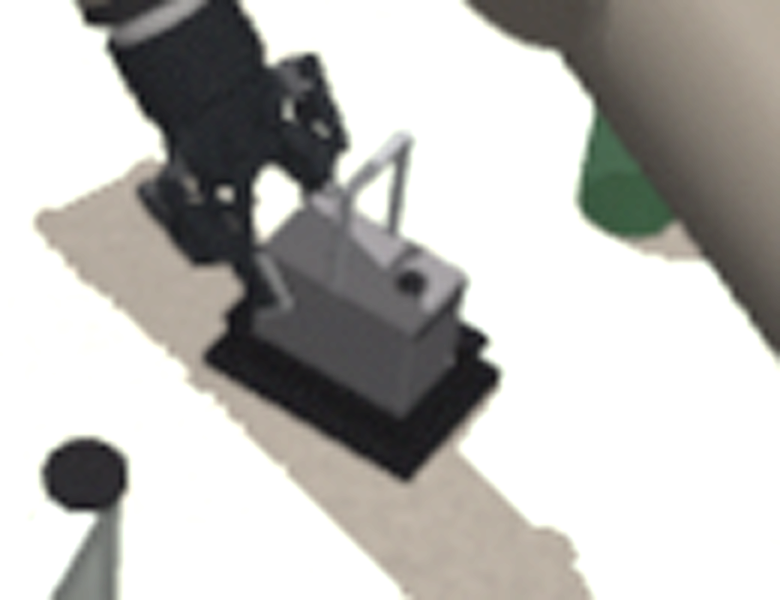

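Request:
jog_arm:
  motion:
    - [0.7,[0,0,0],[0,0,0]]
    - [0.75,[0,0,0],[0,0,0]]
    - [0.8,[0,0,0],[0,0,0]]
    - [0.9,[0,0,0],[0,0,0]]
    - [1,[0,0,0],[0,0,0]]
    - [1,[0,0,0],[0,0,0]]
    - [1,[0,0,0],[0,0,0]]

```text
clock: 14.18
tcp_pos: [0.6192, -0.2198, 0.072]
orientation: [0.696, -1.826, 1.835]
contact_force: [-0.5, -0.3, 0.5]
grip_width: 0.0855
```

```bash
python3 - <<'E'
from h import *
o,p,M=state(); print(p,o['contact_force'],o['moment'],o['grip_width'])
grab('side','side12'); lm('side12',12)
E
```

```text
[ 0.61918383 -0.21982738  0.07203391] [-0.54265594 -0.25153673  0.4855646 ] [ 0.00537811 -0.73112827  0.09820286] 0.08549272059020972
side12 top n 341 x [-43.7  49.3] y [-53.2 -30.9  24.6  26.1] z 96.1 slope deg xy [0.2 0. ] rect [  3.4 -13. ] [96.6 77.6] 1.6
  side -y 181 const -31.2 at mid -29.4 slopes deg (horiz,vert) [-1.5  3.1]
  back 73 const 49.7 at mid 49.2 slopes deg (horiz,vert) [-0.9 -0.7]
```

Request:
jog_arm:
  motion:
    - [1,[0,-0.005,0],[0,0,0]]
    - [1,[0,-0.01,0],[0,0,0]]
    - [1,[0,-0.015,0],[0,0,0]]
    - [1,[0,-0.02,0],[0,0,0]]
    - [1,[0,-0.02,0],[0,0,0]]
    - [1,[0,-0.03,0],[0,0,0]]
    - [1,[0,-0.03,0],[0,0,0]]
    - [1,[0,-0.02,0],[0,0,0]]
    - [1,[0,0,0],[0,0,0]]

```text
clock: 14.98
tcp_pos: [0.7072, -0.2152, 0.1846]
orientation: [0.682, -1.832, 1.861]
contact_force: [0.0, 0.4, 0.3]
grip_width: 0.0855
```

```bash
python3 - <<'E'
from h import *
o,p,M=state(); print(p,o['contact_force'],o['moment'],o['joints'].round(2))
for n in('side','top'): grab(n,n+'13')
lm('side13',12)
E
```

```text
[ 0.70718803 -0.2151954   0.1845829 ] [0.0385134  0.39744937 0.30628344] [ 0.06294571 -0.60993789  0.05770979] [ 0.    1.07  0.42  0.84 -0.14  1.92 -1.19]
side13 top n 341 x [-43.9  48.4] y [-31.2 -30.7  26.   27.7] z 96.0 slope deg xy [-0.3  0.4] rect [ 2.  -1.7] [93.5 58.6] 0.3
  side -y 184 const -29.8 at mid -28.7 slopes deg (horiz,vert) [-1.1  1.9]
  back 74 const 50.4 at mid 49.2 slopes deg (horiz,vert) [-0.1 -1.7]
```

View pics/side13.png

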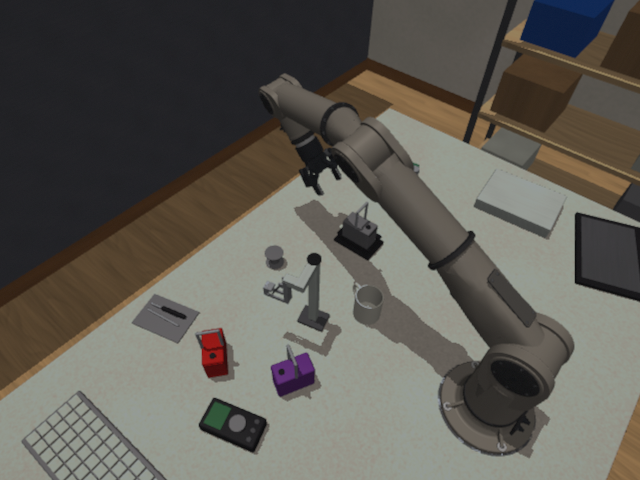

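View pics/top13.png

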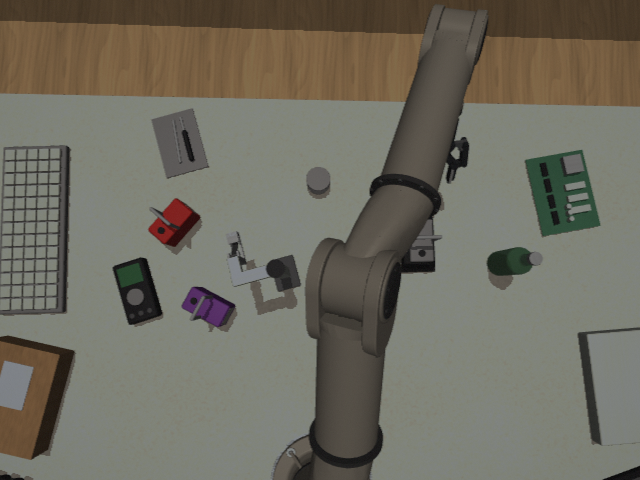

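```bash
python3 - <<'E'
from h import *
a=np.load('pics/side0.npz')['img'].astype(int);b=np.load('pics/side13.npz')['img'].astype(int)
for n,(u0,u1,v0,v1) in dict(spool=(262,288,244,270),meter=(198,270,395,452),mug=(350,385,283,326),keeper_hook=(278,330,250,330)).items(): print(n,np.median(abs(a-b)[v0:v1,u0:u1]),np.percentile(abs(a-b)[v0:v1,u0:u1],95))
t=np.load('pics/top0.npz')['img'].astype(int);c=np.load('pics/top13.npz')['img'].astype(int)
for n,(u0,u1,v0,v1) in dict(bottle=(484,545,242,280),spool=(302,336,162,198),meter=(108,165,255,328),purple=(180,238,283,330),red=(145,202,195,250)).items(): print(n,np.median(abs(t-c)[v0:v1,u0:u1]),np.percentile(abs(t-c)[v0:v1,u0:u1],95))
print(r.hand_in())
E
```

```text
spool 7.0 11.0
meter 6.0 11.0
mug 6.0 44.0
keeper_hook 10.0 104.0
bottle 8.0 12.0
spool 10.0 13.0
meter 8.0 13.0
purple 9.0 13.0
red 9.0 13.0
the job is handed in; nothing more can be done
None
```

The grey lantern is off its hook, standing in the charging dock and released, and the job is handed in at about 15 s on the robot's clock.

- **Unhooking:** I gripped the lantern across its sides at a 40° tilt with 70 N and raised it 2 mm. I then pushed the bar to about 16 mm behind the saddle, against a keeper force of about 2.4 N. From there I lifted it about 36 mm in all and brought it forward 96 mm. I saw no sign of the gripper touching the hook or keeper.
- **Docking:** I turned the lantern to match the dock and lowered it until the floor took the weight, about 6 N of change. Then I let go and backed the gripper off about 14 cm.
- **Last checks:**
    - The lantern's top measures 96 mm high. 97 mm is expected, and the camera read about 1 mm low earlier too.
    - Its tilt is under 0.5°, and it sits within about 1 to 2 mm of the dock's centre.
    - The force reading on the gripper is near zero.
    - The spool, meter, bottle and the red and purple look-alikes match the first pictures.
- **Less certain:**
    - The mug was partly hidden from above. From the side it looked unmoved, but its image patch showed larger differences (44 against about 12 at the 95th percentile). I put that down to the arm's shadow.
    - The hook's patch changed because the lantern is gone, so I did not measure separately that the keeper sprang shut.
    - The fits to the lantern's vertical faces inside the dock were noisy, showing slopes of 1 to 3°.

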